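# Hang the cutlery cup on the curved rail

### The arm

A 7-joint arm with a two-finger parallel gripper is mounted at the origin on a cart in front of the work surface, level with it; the furniture and walls round the work are solid. World frame = base frame: x ahead of the robot, y to its left, z up, the work surface at z = 0. Lengths are in m, angles in degrees, forces in N, time in s.
With the tool pointing down it reaches from about 0.425 to 0.875 m from the base axis. Payload 4.7 kg.
Tool frame: the origin (TCP) lies between the finger pads; the fingertips stand 17 mm ahead of it and the grasp point (between the pads) lies 2 mm behind it; z points along the fingers, y is the line along which they close (so a half turn about z gives the same grasp; the last joint's range is limited). The gripper opens to 87 mm and grips with 3 to 60 N. Pads are 19 mm wide; open, the fingers measure 117 mm over their backs; the gripper's body (75 mm by 190 mm) begins 51 mm behind the grasp point.
Start: joints at [66.354, 18.392, -4.016, 83.108, 1.295, 78.541, -3.26], TCP at [0.269, -0.592, 0.214] pointing down, gripper open.
Joint ranges: [-163.93, 163.93], [-17.29, 119.83], [-79.2, 71.16], [3.27, 140.29], [-89.18, 269.18], [5.43, 117.66], [-154.24, 154.24]. Speed limits (degrees/s): [147.25, 147.25, 180, 180, 180, 180, 180].

### API

Orientations are given as [roll, pitch, yaw] about the fixed x, y, z axes, in that order (R = Rz(yaw) Ry(pitch) Rx(roll)).
In Python, from cell import env, cams gives the robot as it stands.
- The arm moves only by the shell command python3 -m pendant 'ROWS' [FORCE]. ROWS is JSON, a list of rows, each an object of numbers: "tx", "ty", "tz": the shift along the tool's x, y, z each as a share of 0.05 m, from -1 to 1; "spin": the turn about the tool's z as a share of 4 degrees, from -1 to 1; "claw": the closure, from 0 (fully open) to 1 (shut). A call has 1 to 10 rows; each row shifts and turns the commanded pose from where the row before left it, along the tool's axes as they then stand; what a row does not reach is not made up. A row lasts 1/8 s, in which the tool goes at most 62.5 mm and 10.7 degrees, less where a joint would pass 70% of its speed; a pose out of reach is approached as far as the arm can. A call with a number of a shift or a turn outside -1 to 1 is refused whole. A call with a gripper value outside its range is refused whole. The fingers move at their own pace and stop on an object; FORCE is the grip in N (left out, the last holds). Time passes only in rows, so rows that do not move let the fingers close. It gives the time, the measured TCP pose, the force, the opening and the grip force at its end, in the units of the state.
- env.get_obs(): the state, without advancing time (a new reading comes with each control period).
- cams.read_camera(name): name is "scene" or "top" or "wrist"; returns the picture (384x512x3 uint8, red, green, blue); there is no depth.
- cams.camera_info(name): a dict with "fx", "fy", "cx", "cy" (pixels), "rvec" (rotation vector, rad) and "tvec" (3), from world to camera coordinates, as OpenCV has them. Camera axes: x right, y down, z forward; pixel columns grow to the right and rows downward; lengths in m; the calibration is good to about 2 mm. A picture is of the moment at which its call begins: read the wrist's pose just before it. camera_info takes no time and is no camera call; for the wrist camera it gives the pose at the moment of the call.
- env.sign_off(): hands the job in; it is judged then, once.
The state is a dict: "time_s": time; "qpos": joint angles; "joint_velocities": joint speeds; "effort": joint torques, N m; "tool_pos": TCP position; "tool_rot": TCP orientation; "force": force on the tool from outside, world axes, zero at the start; "wrist_torque": the same for the moment, N m; "grip_width": finger opening in m; "grasp_force": force on a finger pad.
Only numpy, scipy, OpenCV 4.12 (cv2) and the standard library are available. Lean on these libraries where they do the work, as an engineer would, in place of code of your own. Each camera call takes 0.05 s, during which the arm holds its last target. There are 200 camera calls.

### The job

Take the small steel cutlery cup by its bored wooden sleeve and thread the sleeve over the open end of the curved hanging rail. Slide it gently along the rod, turning it with the bend, and press it home against the spring buffer near the post until the latch has dropped behind the sleeve; never force it. Let go, so that the cup hangs still and upright, locked in the catch, and leave the other things on the worktop as they are.

Things in the scene. Friction and masses are not known exactly. Their poses are not given: they have to be found in the camera images.
- rail: Fixed rail: marble foot 190x100x20 mm and a 12 mm steel rod that rises from it as a post and elbows over to level. Origin on the worktop under the post, z up. The level rod's centre line, mm in this frame, all at z=170: from x=0 straight to (130,0); bend of radius 110 about (130,-110) through 75 deg toward -y to (236.3,-81.5); straight along (0.259,-0.966) to (250.5,-134.7) and a rounded nose 9 mm more.
- rail_root (a point): Point of the foot's frame: the post's axis at rod height. The rod is a stiff push fit in its foot and is turned about this axis by up to 0.012 rad either way from its described course (3.4 mm at the open end), unmeasured: follow it by feel.
- rail_lead (a point): Point of the foot's frame: the rod's described course in the straight part at the open end, 44 mm inside the tip of the nose. The last 9 mm at the tip are 8 mm across and rounded.
- rail_bend (a point): Point of the foot's frame: the rod's described course at the middle of the bend (37.5 deg round). The sleeve has about 0.4 mm of play to either side in the bend, 1.5 mm on the straight parts.
- rail_home (a point): Point of the foot's frame, 75.5 mm from the post's axis on the rod's course. A spring catch (collar, buffer ring, latch) is clamped here, at a new place each time, unmeasured: the sleeve's middle, when home, is up to 14 mm to either side of this point, to be found by feel. Buffer: 2 N at first touch, 1 N more per mm, hard stop at 5.5 mm. Home, it keeps the sleeve pressed on the latch with 4.5 N.
- cup: Cutlery cup, 0.15 to 0.25 kg, standing loose: round open steel cup, 59 mm across, 64 mm high; above it a stirrup of two 14 mm wide straps carries an oak sleeve 31 mm long (x), 30 mm wide (y), 98 to 128 mm above the cup's underside, its flat upright sides free to grip from above. Origin: centre of the underside; z up, x along the bore. Either way round is the same.
- cup_bore (a point): Middle of the sleeve's round bore (diameter 15 mm, along x of the cup), 112 mm above the underside: grip here, closing along y. On the rail the sleeve lifts the sloping nose of the sprung latch (12 mm wide, 23 mm above the rod's centre line, lifted 34 mm, else nothing is above the rod) with 1 to 2 N of push, runs on 28 mm under it with 0.5 N, meets the buffer, and 3 mm deeper the latch falls behind it.
- egg_timer: bystander, not to be disturbed: round kitchen timer, 60 across, 42 high (mm); origin at the centre of its underside
- lemon: bystander, not to be disturbed: lemon, 71 long, 51 high (mm); origin at the centre of its underside
- tumbler_0: bystander, not to be disturbed: tall clear glass, 70 across, 124 high (mm); origin at the centre of its underside
- shaker_salt: bystander, not to be disturbed: white egg-shaped shaker, 48 across, 60 high (mm); origin at the centre of its underside
- mug_c: bystander, not to be disturbed: white mug, 80 across, 98 high (mm); origin at the centre of its underside

How it is judged:
By the outcome, as a careful person would: the job done as asked, in the order asked, and still so for the second after the job is handed in, with the robot touching nothing.
It also fails if it takes over 70 s, if anything falls off the work surface, if the arm or the gripper's body presses on something with over 40 N, if the wrist force passes 120 N, or if a joint passes its speed limit or range.

## Working session

There is one attempt and no reset: what is moved stays moved. The work goes in short steps, Python scripts to look and compute and a shell command to move; the robot and the scene stay as the last step left them, time stands still between calls to the robot, and variables do not carry over. Pictures are saved under pics/ and viewed, at most 10 in all, crops included, and the job is handed in when it is done.

```bash
ls && mkdir -p pics && python3 - <<'E'
from cell import env,cams
import cv2
o=env.get_obs();print(o)
for n in("scene","top"):
    im=cams.read_camera(n);cv2.imwrite(f"pics/{n}0.png",cv2.resize(im[:,:,::-1],(800,600),interpolation=cv2.INTER_CUBIC));print(n,cams.camera_info(n))
E
```

```text
pics
{'time_s': 0.0, 'qpos': array([66.35463658, 18.43915042, -4.01645472, 83.17653961,  1.29689724,
       78.53945922, -3.25905134]), 'joint_velocities': array([-0.09872362, -0.00100013, -0.02241832, -0.0025743 , -0.04155038,
        0.01521879, -0.01960205]), 'effort': array([-4.53743496e-04, -4.91296935e+01, -4.04207027e-01, -3.12531638e+01,
       -6.40304340e-02,  4.37263492e-02,  1.90264918e-04]), 'tool_pos': array([ 0.26878055, -0.59119353,  0.21314628]), 'tool_rot': array([-1.79890205e+02,  7.33405110e-03,  2.44573599e+01]), 'force': array([-0.59522255, -0.55030338, -0.65524215]), 'wrist_torque': array([ 0.01329865, -0.05820709,  0.04413364]), 'grasp_force': 0.0, 'grip_width': 0.08711657052649534}
scene {'fx': 397.72938305483626, 'fy': 397.72938305483626, 'cx': 253.51302453077253, 'cy': 189.14904312415933, 'rvec': array([ 0.64095248, -2.50262381,  1.34710096]), 'tvec': array([0.48760729, 0.32922244, 1.24192488])}
top {'fx': 447.06137787688886, 'fy': 447.06137787688886, 'cx': 240.64714854215492, 'cy': 198.16076694102117, 'rvec': array([ 2.31633011, -1.6523959 ,  0.27458951]), 'tvec': array([-0.25129141,  0.54326194,  1.41243861])}
```

View pics/scene0.png

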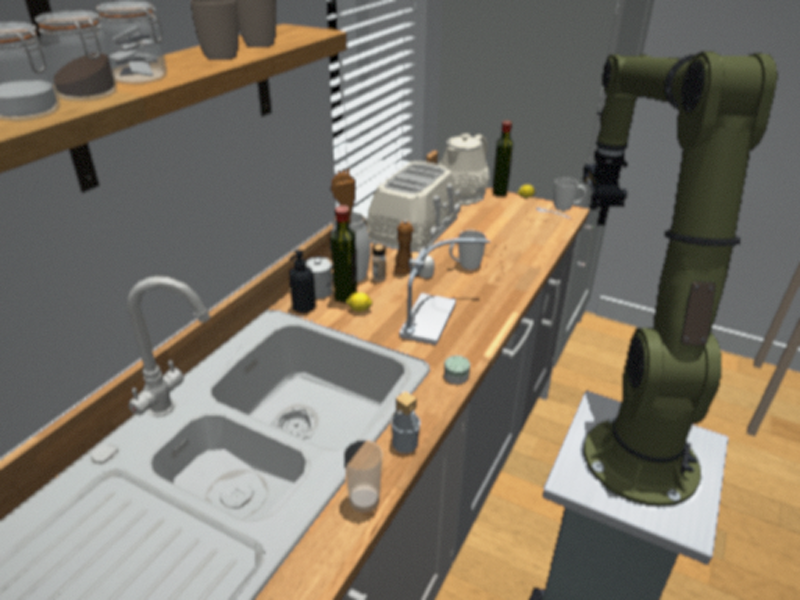

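View pics/top0.png

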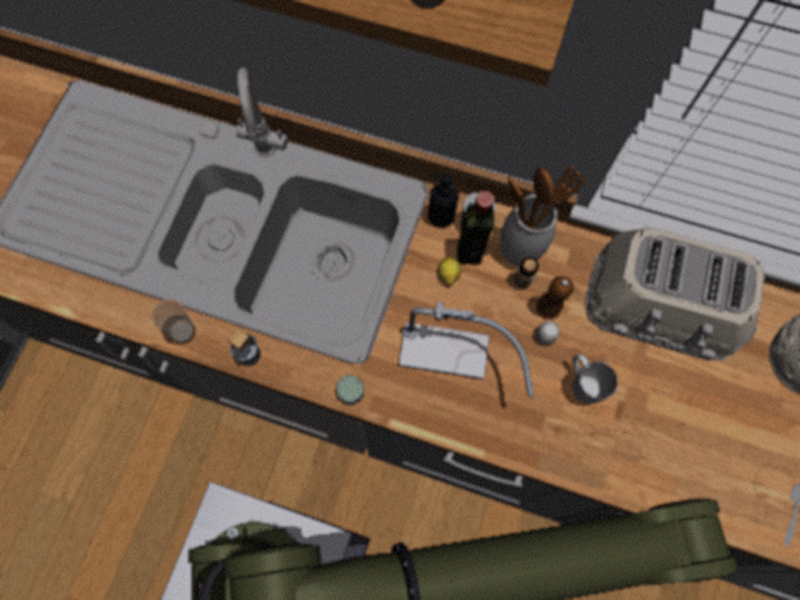

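Top view: the cup is at about (243,345), the rail foot at (445,353), the post at (413,325) and the nose at (530,393). The tumbler is at (178,325), the timer at (350,388), the mug at (593,382), and the salt at (546,333). Next I'll enlarge.

```bash
cat > h.py <<'E'
import numpy as np,cv2
from cell import env,cams
def proj(P,c):
    return cv2.projectPoints(np.atleast_2d(P).astype(float),c["rvec"],c["tvec"],np.array([[c["fx"],0,c["cx"]],[0,c["fy"],c["cy"]],[0,0,1.]]),None)[0][:,0]
def ray(uv,c,z):
    R=cv2.Rodrigues(c["rvec"])[0];C=-R.T@c["tvec"]
    d=R.T@np.array([(uv[0]-c["cx"])/c["fx"],(uv[1]-c["cy"])/c["fy"],1]);return C+d*(z-C[2])/d[2]
def crop(im,x,y,w,h,k):
    return cv2.resize(im[y:y+h,x:x+w,::-1],(w*k,h*k),interpolation=cv2.INTER_CUBIC)
E
python3 - <<'E'
from h import *
t=np.mean([cams.read_camera("top") for _ in range(4)],0).astype(np.uint8)
s=np.mean([cams.read_camera("scene") for _ in range(4)],0).astype(np.uint8)
np.savez("ims.npz",t=t,s=s)
cv2.imwrite("pics/c1.png",np.vstack([crop(t,240,185,133,50+33,6)]))
a=crop(t,90,180,100,75,4);b=crop(s,205,235,100,75*1,4)
c=crop(s,240,140,100,75,8)
cv2.imwrite("pics/c2.png",np.hstack([crop(t,95,185,80,80,5),crop(s,220,240,80,80,5)]))
cv2.imwrite("pics/c3.png",crop(s,245,140,80,80,7))
E
```

```text
(no output)
```

View pics/c1.png

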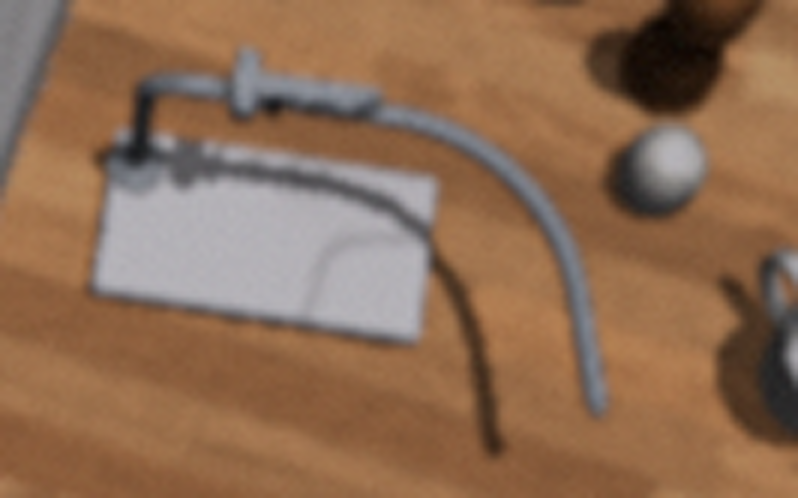

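View pics/c2.png

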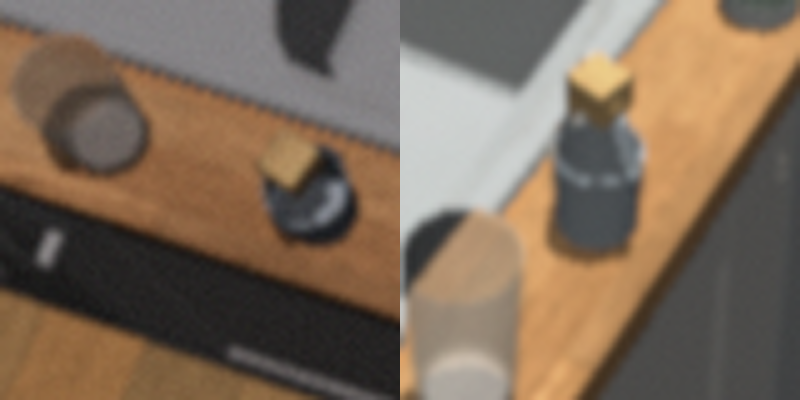

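View pics/c3.png

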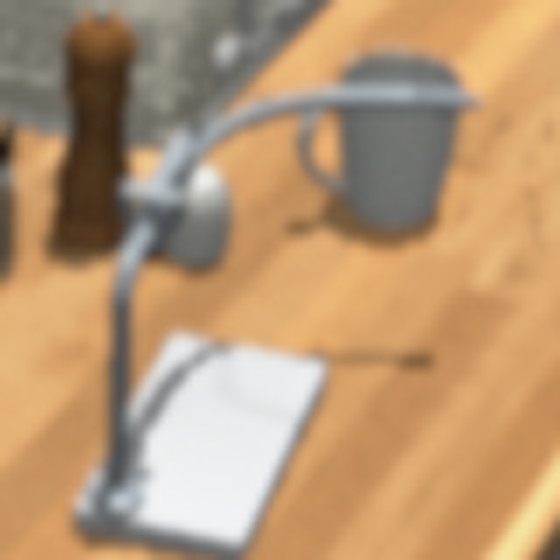

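```bash
python3 - <<'E'
from h import *
from scipy.optimize import least_squares
ct=cams.camera_info("top");cs=cams.camera_info("scene")
T=lambda p,k,x,y:(p[0]/k+x-.4,p[1]/k+y-.4)
pts=[(180,86),(215,90),(410,120),(440,130),(490,160),(530,200),(560,240),(575,280),(588,340),(597,400)]
W=np.array([ray(T(p,6,240,185),ct,.17)[:2] for p in pts])
def course(s):
    s=np.asarray(s)[:,None];a=np.radians(75);L2=.13+.11*a
    th=np.clip((s-.13)/.11,0,a)
    p=np.hstack([np.minimum(s,.13)+.11*np.sin(th),-.11+.11*np.cos(th)])
    return p+np.clip(s-L2,0,None)*np.array([[np.cos(a),-np.sin(a)]])
S=course(np.linspace(0,.335,700))
def tr(v,P):
    c,s=np.cos(v[2]),np.sin(v[2]);return P@np.array([[c,s],[-s,c]])+v[:2]
tip=ray(T((600,414),6,240,185),ct,.17)[:2]
def f(v):
    C=tr(v,S);d=W[:,None]-C[None];i=(d**2).sum(2).argmin(1)
    return np.r_[np.sqrt((d**2).sum(2).min(1)),(tip-C[-1])]*1000
best=None
for y0 in np.radians(range(-180,180,20)):
    r=least_squares(f,[*(tip-tr([0,0,y0],S)[-1]),y0])
    if best is None or r.cost<best.cost:best=r
print("rail",best.x[:2],np.degrees(best.x[2]),f(best.x).round(1))
v=best.x
for n,p in[("tip",S[-1]),("root",[0,0]),("lead",course([.13+.11*np.radians(75)+.02])[0])]:print(n,tr(v,np.array([p]))[0])
F=[ray(T(p,6,240,185),ct,.02)[:2] for p in[(118,130),(438,178),(418,342),(94,293)]]
print("foot corners",np.round(F,4).tolist());print("footyaw",np.degrees(np.arctan2(*(F[1]-F[0])[::-1])),np.degrees(np.arctan2(*(F[2]-F[3])[::-1])))
print("scene check tip",proj([*tr(v,S[-1:])[0],.17],cs)[0],"seen",T((475,100),7,245,140))
q=[ray(T(p,5,220,240),cs,.128)[:2] for p in[(200,53),(232,78),(203,100),(168,75)]]
print("cup sleeve scene",np.mean(q,0),np.round(q,4).tolist())
print("cup sleeve top",ray(T((291,163),5,95,185),ct,.128))
print("tumbler",ray(T((108,132),5,95,185),ct,.0),"timer",ray((350/1.5625,388/1.5625),ct,.02),"mug",ray((596/1.5625,388/1.5625),ct,.05))
w=cams.camera_info("wrist");R=cv2.Rodrigues(w["rvec"])[0];print("wristcam",-R.T@w["tvec"],R[2],w["fx"])
E
```

```text
rail [ 0.5943227  -0.14129512] -80.36021326293185 [ 0.2  0.6  0.9  0.6  0.8  1.8  0.1  0.   0.9  0.2 -0.  -0.5]
tip [ 0.49805002 -0.41329949]
root [ 0.5943227  -0.14129512]
lead [ 0.53532624 -0.39620179]
foot corners [[0.6123, -0.1235], [0.6446, -0.3087], [0.5468, -0.325], [0.5142, -0.1415]]
footyaw -80.09596497693214 -79.94313069299783
scene check tip [313.4856091 154.0071138] seen (312.4571428571429, 153.88571428571427)
cup sleeve scene [0.43107534 0.19031653] [[0.4411, 0.1722], [0.4139, 0.1825], [0.4204, 0.2077], [0.4489, 0.1989]]
cup sleeve top [0.42961986 0.18263511 0.128     ]
tumbler [0.43700348 0.35398578 0.        ] timer [ 0.43003513 -0.05737054  0.02      ] mug [ 0.59403361 -0.55627968  0.05      ]
wristcam [ 0.34455517 -0.55741232  0.38483131] [-0.27298972 -0.12359573 -0.9540444 ] 345.02133595967166
```

```bash
python3 -m pendant '[{"tx":0.8,"ty":-0.33,"tz":-0.29},{"tx":0.8,"ty":-0.33,"tz":-0.29},{"tx":0.8,"ty":-0.33,"tz":-0.29},{"tx":0.8,"ty":-0.33,"tz":-0.29},{"tx":0.8,"ty":-0.33,"tz":-0.29},{"tx":0.8,"ty":-0.33,"tz":-0.29},{},{}]' && python3 - <<'E'
from h import *
import pickle
c=cams.camera_info("wrist");im=np.mean([cams.read_camera("wrist") for _ in range(2)],0).astype(np.uint8)
pickle.dump((c,im),open("w1.pkl","wb"));print(env.get_obs()["tool_pos"],env.get_obs()["tool_rot"],env.get_obs()["qpos"])
cv2.imwrite("pics/w1.png",cv2.resize(im[:,:,::-1],(800,600),interpolation=cv2.INTER_CUBIC))
E
```

```text
invalid input at $[0]: expected keys tx, ty, tz, spin, claw
```

```bash
python3 -m pendant '[{"tx":0.8,"ty":-0.33,"tz":-0.29,"spin":0,"claw":0},{"tx":0.8,"ty":-0.33,"tz":-0.29,"spin":0,"claw":0},{"tx":0.8,"ty":-0.33,"tz":-0.29,"spin":0,"claw":0},{"tx":0.8,"ty":-0.33,"tz":-0.29,"spin":0,"claw":0},{"tx":0.8,"ty":-0.33,"tz":-0.29,"spin":0,"claw":0},{"tx":0.8,"ty":-0.33,"tz":-0.29,"spin":0,"claw":0},{"tx":0,"ty":0,"tz":0,"spin":0,"claw":0},{"tx":0,"ty":0,"tz":0,"spin":0,"claw":0}]' && python3 - <<'E'
from h import *
import pickle
c=cams.camera_info("wrist");im=np.mean([cams.read_camera("wrist") for _ in range(2)],0).astype(np.uint8)
pickle.dump((c,im),open("w1.pkl","wb"));print(env.get_obs()["tool_pos"],env.get_obs()["tool_rot"],env.get_obs()["qpos"])
cv2.imwrite("pics/w1.png",cv2.resize(im[:,:,::-1],(800,600),interpolation=cv2.INTER_CUBIC))
E
```

```text
time_s: 1.5
tool_pos: [0.446, -0.4028, 0.3011]
tool_rot: [180.0, 0.1, 24.4]
force: [-1.1, -0.6, 0.3]
grip_width: 0.0869
grasp_force: 0.0
[ 0.44509146 -0.40356845  0.3006627 ] [-1.79971177e+02  6.93857848e-02  2.43026827e+01] [ 50.17189659  11.43221116 -12.49946199  82.17704985   2.51072315
  86.71586192 -27.93091452]
```

View pics/w1.png

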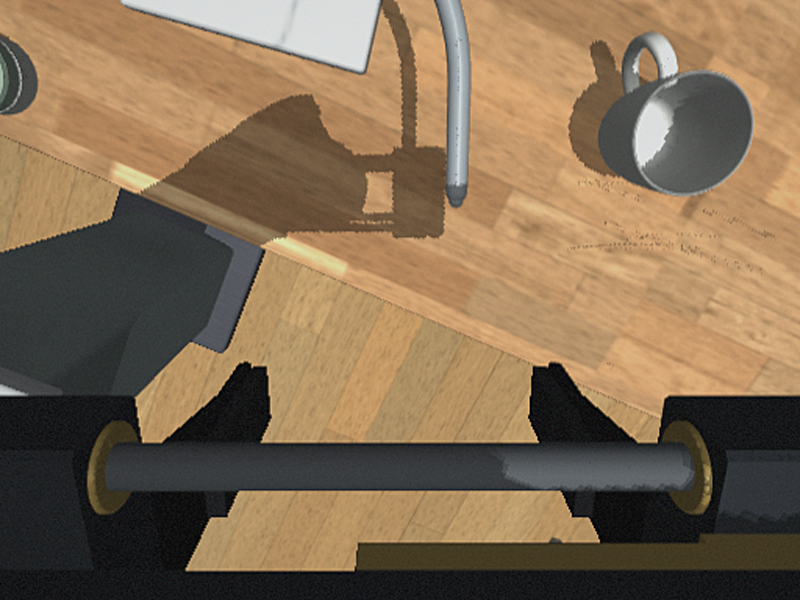

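The wrist view shows the nose tip at (457,206). The rod centreline runs (457.5,170)–(458.5,90), the mug is at (680,130), and the foot is at the top. Next I'll compute the tip and the rod direction, then plan the route to the cup.

```bash
cat >> h.py <<'E'
def delta(tgt,yaw=None):
    "world target (TCP) -> total tool-axis shifts /0.05 and spin /4, shifts in present axes"
    o=env.get_obs();p=o["tool_pos"];y=o["tool_rot"][2];a=np.radians(y);d=np.array(tgt)-p
    print("yaw",y,"rows tx %.2f ty %.2f tz %.2f"%((d[0]*np.cos(a)+d[1]*np.sin(a))*20,(d[0]*np.sin(a)-d[1]*np.cos(a))*20,-d[2]*20),"spin",None if yaw is None else -(yaw-y)/4)
E
python3 - <<'E'
from h import *
import pickle
c,im=pickle.load(open("w1.pkl","rb"))
k=1.5625
P=[ray((u/k-.2,v/k-.2),c,.17) for u,v in[(457,207),(457.5,170),(458,130),(458.5,90)]]
print(np.round(P,4).tolist());d=P[3]-P[1];print(np.degrees(np.arctan2(d[1],d[0])))
F=[ray((u/k,v/k),c,.02) for u,v in[(120,4),(364,72),(382,8)]];print(np.round(F,4).tolist())
d=F[1]-F[0];print("foot edge",np.degrees(np.arctan2(d[1],d[0])))
ct=cams.camera_info("top");print("salt",ray((240+660/6,185+172/6),ct,.03))
o=env.get_obs()
delta([.47,-.05,.3],50);delta([.43,.18,.3],72)
E
```

```text
[[0.4985, -0.4141, 0.17], [0.5165, -0.4055, 0.17], [0.5353, -0.3966, 0.17], [0.5533, -0.388, 0.17]]
25.498122221078898
[[0.5182, -0.1408, 0.02], [0.5504, -0.3257, 0.02], [0.5967, -0.3204, 0.02]]
foot edge -80.14233392177492
salt [ 0.68518316 -0.43006026  0.03      ]
yaw 24.302682684318434 rows tx 3.36 ty -6.24 tz 0.01 spin -6.4243293289203915
yaw 24.302682684318434 rows tx 4.53 ty -10.76 tz 0.01 spin -11.924329328920392
```

```bash
python3 -m pendant '[{"tx":0.48,"ty":-0.89,"tz":0,"spin":0,"claw":0},{"tx":0.48,"ty":-0.89,"tz":0,"spin":0,"claw":0},{"tx":0.48,"ty":-0.89,"tz":0,"spin":0,"claw":0},{"tx":0.48,"ty":-0.89,"tz":0,"spin":0,"claw":0},{"tx":0.48,"ty":-0.89,"tz":0,"spin":0,"claw":0},{"tx":0.48,"ty":-0.89,"tz":0,"spin":0,"claw":0},{"tx":0.48,"ty":-0.89,"tz":0,"spin":0,"claw":0}]' && python3 -m pendant '[{"tx":0.23,"ty":-0.9,"tz":0,"spin":0,"claw":0},{"tx":0.23,"ty":-0.9,"tz":0,"spin":0,"claw":0},{"tx":0.23,"ty":-0.9,"tz":0,"spin":0,"claw":0},{"tx":0.23,"ty":-0.9,"tz":0,"spin":0,"claw":0},{"tx":0,"ty":0,"tz":0,"spin":0,"claw":0},{"tx":0,"ty":0,"tz":0,"spin":0,"claw":0}]' && python3 - <<'E'
from h import *
import pickle
c=cams.camera_info("wrist");im=np.mean([cams.read_camera("wrist") for _ in range(2)],0).astype(np.uint8)
pickle.dump((c,im),open("w2.pkl","wb"));print(env.get_obs()["tool_pos"],env.get_obs()["tool_rot"],env.get_obs()["qpos"],proj([.43,.185,.128],c))
cv2.imwrite("pics/w2.png",cv2.resize(im[:,:,::-1],(800,600),interpolation=cv2.INTER_CUBIC))
E
```

```text
time_s: 2.48
tool_pos: [0.4701, -0.049, 0.301]
tool_rot: [180.0, 0.0, 24.3]
force: [0.8, 0.7, -0.7]
grip_width: 0.0872
grasp_force: 0.0
time_s: 3.22
tool_pos: [0.4382, 0.1321, 0.301]
tool_rot: [180.0, 0.0, 24.3]
force: [-0.3, -0.7, -0.5]
grip_width: 0.087
grasp_force: 0.0
[0.43830332 0.13170665 0.30097939] [1.79993446e+02 3.33138248e-02 2.42488879e+01] [ 25.51032773  -7.11191375 -40.95215596  99.48627349  -4.65450168
  85.94227024 -80.64132747] [[204.24495538 155.57506291]]
```

View pics/w2.png

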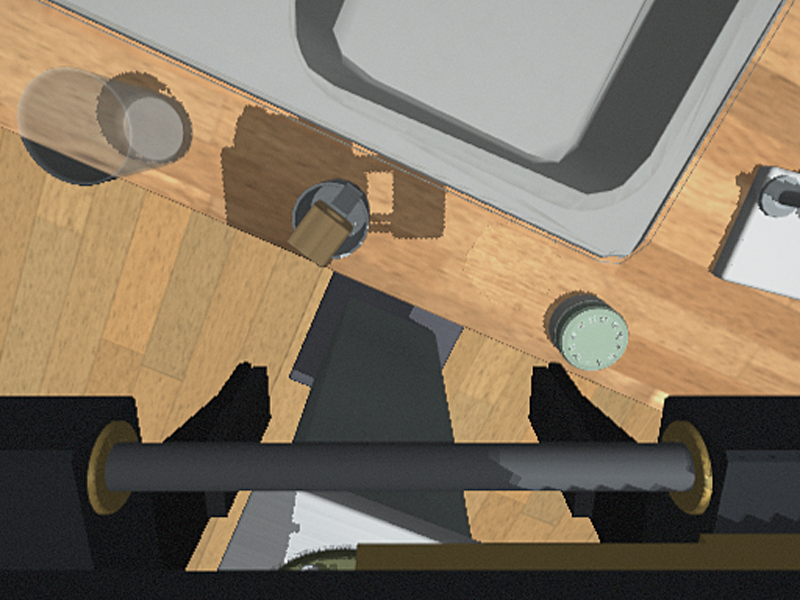

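The sleeve is at about (322,233), with its visible side face toward the camera. A crop should settle the bore axis.

```bash
python3 - <<'E'
from h import *
import pickle
c,im=pickle.load(open("w2.pkl","rb"));cv2.imwrite("pics/w2c.png",crop(im,175,105,72,72,8))
E
```

```text
(no output)
```

View pics/w2c.png

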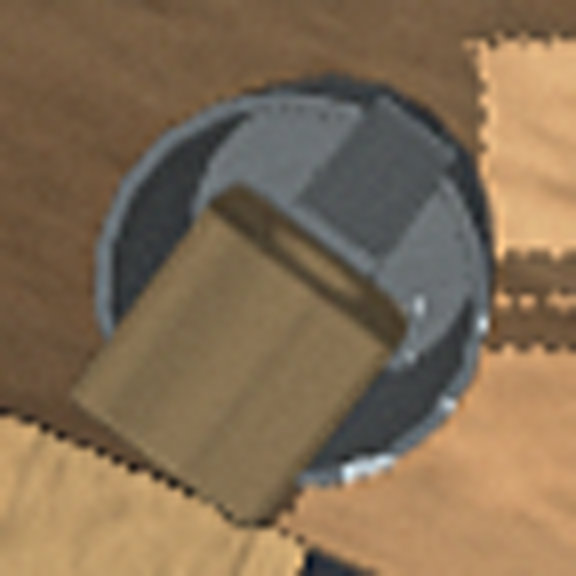

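```bash
python3 - <<'E'
from h import *
import pickle
c,im=pickle.load(open("w2.pkl","rb"))
Q=np.array([ray((175+u/8-.44,105+v/8-.44),c,.128)[:2] for u,v in[(75,395),(252,522),(392,342),(212,218)]])
print(Q.round(4).tolist(),Q.mean(0));e=lambda a,b:(np.linalg.norm(Q[b]-Q[a]),np.degrees(np.arctan2(*(Q[b]-Q[a])[::-1])))
print("x-dir",e(1,2),e(0,3),"y-dir",e(1,0),e(2,3))
print("rim centre z=.064:",ray((175+293/8,105+282/8),c,.064))
m=Q.mean(0);yaw=np.mean([e(1,2)[1],e(0,3)[1]]);delta([*m,.22],yaw)
E
```

```text
[[0.4231, 0.2043], [0.417, 0.1778], [0.4458, 0.1705], [0.4509, 0.1967]] [0.43420349 0.18732209]
x-dir (np.float64(0.029656723751029276), np.float64(-14.40426071203869)) (np.float64(0.028735888271881373), np.float64(-15.308809678290043)) y-dir (np.float64(0.027138573398221476), np.float64(76.99875818414284)) (np.float64(0.026724068857915027), np.float64(79.00431494325656))
rim centre z=.064: [0.43504548 0.18733233 0.064     ]
yaw 24.24888791909699 rows tx 0.38 ty -1.05 tz 1.62 spin 9.776355778565339
```

Bore axis about −13.5°, sleeve centre about (0.4345, 0.1873). The rim centre agrees.

```bash
python3 -m pendant '[{"tx":0,"ty":0,"tz":0.13,"spin":0.95,"claw":0},{"tx":0,"ty":0,"tz":0.13,"spin":0.95,"claw":0},{"tx":0,"ty":0,"tz":0.13,"spin":0.95,"claw":0},{"tx":0,"ty":0,"tz":0.13,"spin":0.95,"claw":0},{"tx":0,"ty":0,"tz":0.13,"spin":0.95,"claw":0},{"tx":0,"ty":0,"tz":0.13,"spin":0.95,"claw":0},{"tx":0,"ty":0,"tz":0.13,"spin":0.95,"claw":0},{"tx":0,"ty":0,"tz":0.13,"spin":0.95,"claw":0},{"tx":0,"ty":0,"tz":0.13,"spin":0.95,"claw":0},{"tx":0,"ty":0,"tz":0.13,"spin":0.95,"claw":0}]' && python3 - <<'E'
from h import *
delta([.4345,.1873,.20],-13.5);print(env.get_obs()["qpos"])
E
```

```text
time_s: 4.58
tool_pos: [0.4382, 0.1321, 0.2358]
tool_rot: [180.0, 0.0, -13.8]
force: [-0.4, -0.2, -0.1]
grip_width: 0.0871
grasp_force: 0.0
yaw -13.84650108116353 rows tx -0.34 ty -1.05 tz 0.72 spin -0.0866252702908823
[  28.14361959   -5.81614629  -44.59061363  105.73901423   -4.16697112
   78.46353489 -119.30918935]
```

```bash
python3 -m pendant '[{"tx":-0.17,"ty":-0.52,"tz":0.2,"spin":0,"claw":0},{"tx":-0.17,"ty":-0.53,"tz":0.2,"spin":0,"claw":0},{"tx":0,"ty":0,"tz":0.43,"spin":0,"claw":0},{"tx":0,"ty":0,"tz":0.43,"spin":0,"claw":0},{"tx":0,"ty":0,"tz":0.43,"spin":0,"claw":0},{"tx":0,"ty":0,"tz":0.43,"spin":0,"claw":0},{"tx":0,"ty":0,"tz":0.4,"spin":0,"claw":0},{"tx":0,"ty":0,"tz":0,"spin":0,"claw":0}]' && python3 -m pendant '[{"tx":0,"ty":0,"tz":0,"spin":0,"claw":0.5},{"tx":0,"ty":0,"tz":0,"spin":0,"claw":1},{"tx":0,"ty":0,"tz":0,"spin":0,"claw":1},{"tx":0,"ty":0,"tz":0,"spin":0,"claw":1},{"tx":0,"ty":0,"tz":0,"spin":0,"claw":1}]' 25
```

```text
time_s: 5.58
tool_pos: [0.4329, 0.187, 0.1088]
tool_rot: [179.9, 0.2, -13.7]
force: [0.4, 0.4, -0.1]
grip_width: 0.0869
grasp_force: 0.0
time_s: 6.2
tool_pos: [0.4337, 0.1888, 0.1103]
tool_rot: [180.0, -0.0, -13.5]
force: [-0.2, 1.2, 0.1]
grip_width: 0.045
grasp_force: 0.0
```

```bash
python3 -m pendant '[{"tx":0,"ty":0,"tz":0,"spin":0,"claw":1},{"tx":0,"ty":0,"tz":0,"spin":0,"claw":1},{"tx":0,"ty":0,"tz":0,"spin":0,"claw":1},{"tx":0,"ty":0,"tz":0,"spin":0,"claw":1}]' 25
```

```text
time_s: 6.7
tool_pos: [0.4336, 0.1886, 0.1102]
tool_rot: [180.0, 0.0, -13.5]
force: [-0.3, -0.8, 0.8]
grip_width: 0.0297
grasp_force: 25.0
```

```bash
python3 -m pendant '[{"tx":0,"ty":0,"tz":-0.4,"spin":0,"claw":1},{"tx":0,"ty":0,"tz":-0.8,"spin":0,"claw":1},{"tx":0,"ty":0,"tz":-0.8,"spin":0,"claw":1},{"tx":0.3,"ty":0.74,"tz":-0.4,"spin":0,"claw":1},{"tx":0.3,"ty":0.74,"tz":0,"spin":0,"claw":1},{"tx":0.3,"ty":0.74,"tz":0,"spin":0,"claw":1},{"tx":0.3,"ty":0.74,"tz":0,"spin":0,"claw":1},{"tx":0.3,"ty":0.74,"tz":0,"spin":0,"claw":1},{"tx":0.3,"ty":0.74,"tz":0,"spin":0,"claw":1}]' && python3 -m pendant '[{"tx":0.13,"ty":0.82,"tz":0,"spin":0,"claw":1},{"tx":0.13,"ty":0.82,"tz":0,"spin":0,"claw":1},{"tx":0.13,"ty":0.82,"tz":0,"spin":0,"claw":1},{"tx":0.13,"ty":0.82,"tz":0,"spin":0,"claw":1},{"tx":0.13,"ty":0.82,"tz":0,"spin":0,"claw":1},{"tx":0.13,"ty":0.82,"tz":0,"spin":0,"claw":1},{"tx":0,"ty":0,"tz":0,"spin":0,"claw":1}]' && python3 -m pendant '[{"tx":0,"ty":0,"tz":0,"spin":-0.96,"claw":1},{"tx":0,"ty":0,"tz":0,"spin":-0.96,"claw":1},{"tx":0,"ty":0,"tz":0,"spin":-0.96,"claw":1},{"tx":0,"ty":0,"tz":0,"spin":-0.96,"claw":1},{"tx":0,"ty":0,"tz":0,"spin":-0.96,"claw":1},{"tx":0,"ty":0,"tz":0,"spin":-0.96,"claw":1},{"tx":0,"ty":0,"tz":0,"spin":-0.96,"claw":1},{"tx":0,"ty":0,"tz":0,"spin":-0.96,"claw":1},{"tx":0,"ty":0,"tz":0,"spin":-0.96,"claw":1},{"tx":0,"ty":0,"tz":0,"spin":-0.96,"claw":1}]' && python3 - <<'E'
from h import *
delta([.4531,-.4353,.168],25);print(env.get_obs()["qpos"])
E
```

```text
time_s: 7.82
tool_pos: [0.469, -0.0492, 0.2299]
tool_rot: [-180.0, 0.0, -13.5]
force: [0.2, 0.1, -1.3]
grip_width: 0.03
grasp_force: 25.0
time_s: 8.7
tool_pos: [0.4476, -0.3003, 0.2291]
tool_rot: [180.0, 0.1, -13.9]
force: [0.4, 0.5, -1.1]
grip_width: 0.0296
grasp_force: 25.0
time_s: 9.95
tool_pos: [0.4497, -0.295, 0.2298]
tool_rot: [-179.9, -0.0, 25.1]
force: [0.4, -0.0, -2.8]
grip_width: 0.0299
grasp_force: 25.0
yaw 25.066581058375274 rows tx -1.13 ty 2.57 tz 1.24 spin 0.016645264593818432
[ 51.44465189   5.44942119 -22.32670773  97.1154688    2.07692603
  77.89695173 -36.16177755]
```

```bash
python3 -m pendant '[{"tx":-0.28,"ty":0.64,"tz":0,"spin":0,"claw":1},{"tx":-0.28,"ty":0.64,"tz":0,"spin":0,"claw":1},{"tx":-0.28,"ty":0.64,"tz":0.4,"spin":0,"claw":1},{"tx":-0.29,"ty":0.65,"tz":0.4,"spin":0,"claw":1},{"tx":0,"ty":0,"tz":0.44,"spin":0,"claw":1},{"tx":0,"ty":0,"tz":0,"spin":0,"claw":1},{"tx":0,"ty":0,"tz":0,"spin":0,"claw":1}]' && python3 - <<'E'
from h import *
import pickle
c=cams.camera_info("wrist");im=np.mean([cams.read_camera("wrist") for _ in range(2)],0).astype(np.uint8)
pickle.dump((c,im),open("w3.pkl","wb"))
P=[]
for _ in range(6):
    cams.read_camera("wrist");o=env.get_obs();P.append([*o["tool_pos"],*o["tool_rot"]])
print(np.round(P,4))
cv2.imwrite("pics/w3.png",crop(im,176,60,160,200,3))
E
```

```text
time_s: 10.82
tool_pos: [0.4532, -0.4358, 0.1691]
tool_rot: [180.0, -0.0, 24.9]
force: [0.9, 0.0, -1.7]
grip_width: 0.0298
grasp_force: 25.0
[[ 4.531000e-01 -4.365000e-01  1.698000e-01  1.798770e+02 -4.830000e-02
   2.491520e+01]
 [ 4.529000e-01 -4.367000e-01  1.696000e-01  1.798889e+02 -3.790000e-02
   2.490090e+01]
 [ 4.527000e-01 -4.367000e-01  1.694000e-01  1.799039e+02 -2.760000e-02
   2.488660e+01]
 [ 4.526000e-01 -4.368000e-01  1.692000e-01  1.799219e+02 -1.950000e-02
   2.487750e+01]
 [ 4.524000e-01 -4.368000e-01  1.690000e-01  1.799366e+02 -1.280000e-02
   2.486420e+01]
 [ 4.523000e-01 -4.368000e-01  1.687000e-01  1.799604e+02 -5.900000e-03
   2.486370e+01]]
```

View pics/w3.png

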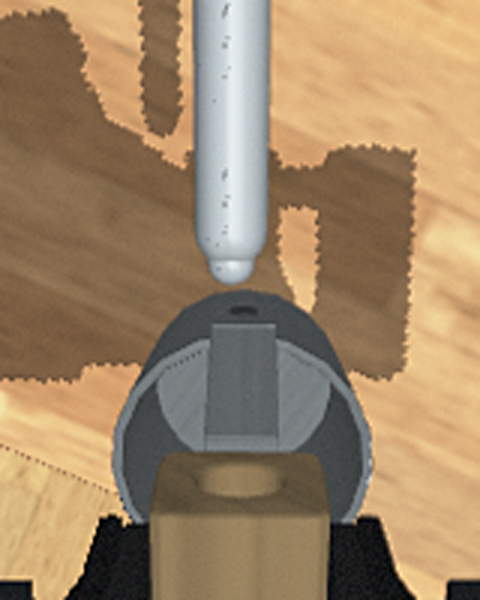

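The sleeve is held straight: its front face spans x 150–328 and the bore centre is about (238,480). The nose tip is at (231,283), slightly left of the bore. Next I'll compute the lateral offset.

```bash
python3 - <<'E'
from h import *
import pickle
c,im=pickle.load(open("w3.pkl","rb"))
g=lambda u,v,z=.17:ray((176+u/3-.33,60+v/3-.33),c,z)
L={"tip":g(231,281),"rodA":g(231.5,220),"rodB":g(231.5,60),"bore":g(238,478),"sleeveedge(topfront z.186)":g(239,512,.186)}
th=np.radians(24.9);x=np.array([np.cos(th),np.sin(th)]);y=np.array([np.sin(th),-np.cos(th)]);t0=np.array([.4531,-.4365])
for k,p in L.items():print(k,p.round(4),"along %.1f lat %.1f mm"%((p[:2]-t0)@x*1000,(p[:2]-t0)@y*1000))
d=L["rodB"]-L["rodA"];print(np.degrees(np.arctan2(d[1],d[0])))
E
```

```text
tip [ 0.4982 -0.4134  0.17  ] along 50.6 lat -2.0 mm
rodA [ 0.5073 -0.4092  0.17  ] along 60.7 lat -1.9 mm
rodB [ 0.5298 -0.3988  0.17  ] along 85.4 lat -1.9 mm
bore [ 0.4668 -0.4292  0.17  ] along 15.5 lat -0.9 mm
sleeveedge(topfront z.186) [ 0.4673 -0.4291  0.186 ] along 16.0 lat -0.7 mm
24.76925930641534
```

```bash
python3 -m pendant '[{"tx":0.1,"ty":-0.022,"tz":0.01,"spin":0,"claw":1},{"tx":0.2,"ty":0,"tz":0,"spin":0,"claw":1},{"tx":0.2,"ty":0,"tz":0,"spin":0,"claw":1},{"tx":0.2,"ty":0,"tz":0,"spin":0,"claw":1},{"tx":0.2,"ty":0,"tz":0,"spin":0,"claw":1},{"tx":0,"ty":0,"tz":0,"spin":0,"claw":1}]' && python3 -m pendant '[{"tx":0.15,"ty":0,"tz":0,"spin":0,"claw":1},{"tx":0.15,"ty":0,"tz":0,"spin":0,"claw":1},{"tx":0.15,"ty":0,"tz":0,"spin":0,"claw":1},{"tx":0,"ty":0,"tz":0,"spin":0,"claw":1}]' && python3 -c "
from h import *
o=env.get_obs();print(o['wrist_torque'],o['force'])"
```

```text
time_s: 11.98
tool_pos: [0.4938, -0.4158, 0.1677]
tool_rot: [-180.0, -0.0, 25.0]
force: [0.3, -0.0, -1.6]
grip_width: 0.0296
grasp_force: 25.0
time_s: 12.48
tool_pos: [0.5139, -0.4066, 0.1677]
tool_rot: [-180.0, -0.0, 24.9]
force: [-0.2, -0.6, -2.0]
grip_width: 0.0298
grasp_force: 25.0
[0.07048932 0.04038762 0.00209403] [-0.15895541 -0.60757366 -2.01625529]
```

```bash
cat > rail.py <<'E'
from h import *
PHI=np.radians(-80.2);TIP=np.array([.4982,-.4136]);A=np.radians(75)
def course(s):
    s=np.atleast_1d(s)[:,None];th=np.clip((s-.13)/.11,0,A)
    p=np.hstack([np.minimum(s,.13)+.11*np.sin(th),-.11+.11*np.cos(th)])
    return p+np.clip(s-.13-.11*A,0,None)*np.array([[np.cos(A),-np.sin(A)]])
def rot(a):return np.array([[np.cos(a),-np.sin(a)],[np.sin(a),np.cos(a)]])
def pose(s):
    "sleeve middle (rail frame) and tool yaw (deg, pointing to the post) for sleeve mid near s"
    P=course(s+np.linspace(-.0155,.0155,41));d=P[0]-P[-1];d/=np.linalg.norm(d);n=np.array([-d[1],d[0]])
    o=(P-P[20])@n;m=P[20]+n*(o.max()+o.min())/2
    return m,np.degrees(np.arctan2(d[1],d[0]))
O=TIP-rot(PHI)@course(.3381)[0]
def world(s):
    m,y=pose(s);return O+rot(PHI)@m,(y+np.degrees(PHI)+180)%360-180
def where():
    o=env.get_obs();p=o["tool_pos"];S=np.arange(.04,.40,.0002)
    i=np.argmin([np.linalg.norm(world(s)[0]-p[:2]) for s in S]);w,y=world(S[i]);a=np.radians(o["tool_rot"][2])
    f=o["force"];fx=f[0]*np.cos(a)+f[1]*np.sin(a);fy=f[0]*np.sin(a)-f[1]*np.cos(a)
    d=p[:2]-w;t=o["wrist_torque"]
    print("t %.2f s %.4f lat(tool y, + right) %.2f mm yawerr %.2f z %.4f | Ftool x %.1f y %.1f wz %.1f | tq x %.2f y %.2f Tz %.2f"%(o["time_s"],S[i],(d[0]*np.sin(a)-d[1]*np.cos(a))*1000,o["tool_rot"][2]-y,p[2],fx,fy,f[2],t[0]*np.cos(a)+t[1]*np.sin(a),t[0]*np.sin(a)-t[1]*np.cos(a),t[2]))
def plan(s0,s1,n):
    S=np.linspace(s0,s1,n+1)
    for a,b in zip(S,S[1:]):
        (w,y),(v,z)=world(a),world(b);d=rot(-np.radians(y))@(v-w)
        print("->%.4f tx %.3f ty %.3f spin %.3f"%(b,d[0]*20,-d[1]*20,-(z-y)/4))
E
python3 - <<'E'
from rail import *
for i in range(4):
    for _ in range(2):cams.read_camera("wrist")
    where()
print("root",O);plan(.322,.322-.0076*30,30)
E
```

```text
t 12.57 s 0.3222 lat(tool y, + right) 0.54 mm yawerr 0.06 z 0.1677 | Ftool x -1.5 y -0.6 wz -1.5 | tq x -0.04 y -0.05 Tz 0.05
t 12.68 s 0.3226 lat(tool y, + right) 0.74 mm yawerr 0.03 z 0.1678 | Ftool x -0.9 y 0.3 wz -1.9 | tq x 0.02 y -0.03 Tz -0.01
t 12.78 s 0.3226 lat(tool y, + right) 0.73 mm yawerr 0.02 z 0.1678 | Ftool x -0.3 y -0.9 wz -1.4 | tq x -0.06 y -0.00 Tz -0.01
t 12.88 s 0.3224 lat(tool y, + right) 0.68 mm yawerr 0.03 z 0.1678 | Ftool x 0.3 y 0.2 wz -0.8 | tq x -0.02 y -0.00 Tz 0.04
root [ 0.59652582 -0.14002719]
->0.3144 tx 0.152 ty -0.000 spin -0.000
->0.3068 tx 0.152 ty -0.000 spin -0.000
->0.2992 tx 0.152 ty -0.000 spin -0.000
->0.2916 tx 0.152 ty -0.000 spin -0.000
->0.2840 tx 0.152 ty -0.000 spin -0.063
->0.2764 tx 0.152 ty -0.002 spin -0.296
->0.2688 tx 0.152 ty -0.004 spin -0.539
->0.2612 tx 0.151 ty -0.005 spin -0.782
->0.2536 tx 0.151 ty -0.005 spin -0.974
->0.2460 tx 0.151 ty -0.005 spin -0.990
->0.2384 tx 0.151 ty -0.005 spin -0.990
->0.2308 tx 0.151 ty -0.005 spin -0.990
->0.2232 tx 0.151 ty -0.005 spin -0.990
->0.2156 tx 0.151 ty -0.005 spin -0.990
->0.2080 tx 0.151 ty -0.005 spin -0.990
->0.2004 tx 0.151 ty -0.005 spin -0.990
->0.1928 tx 0.151 ty -0.005 spin -0.990
->0.1852 tx 0.151 ty -0.005 spin -0.990
->0.1776 tx 0.151 ty -0.005 spin -0.990
->0.1700 tx 0.151 ty -0.005 spin -0.990
->0.1624 tx 0.151 ty -0.005 spin -0.990
->0.1548 tx 0.151 ty -0.005 spin -0.990
->0.1472 tx 0.151 ty -0.005 spin -0.990
->0.1396 tx 0.151 ty -0.004 spin -0.917
->0.1320 tx 0.152 ty -0.002 spin -0.680
->0.1244 tx 0.152 ty -0.001 spin -0.437
->0.1168 tx 0.152 ty -0.001 spin -0.195
->0.1092 tx 0.152 ty -0.000 spin -0.011
->0.1016 tx 0.152 ty 0.000 spin -0.000
->0.0940 tx 0.152 ty -0.000 spin -0.000
```

```bash
python3 -m pendant '[{"tx":0.152,"ty":0,"tz":0,"spin":0,"claw":1},{"tx":0.152,"ty":0,"tz":0,"spin":0,"claw":1},{"tx":0.152,"ty":0,"tz":0,"spin":0,"claw":1},{"tx":0.152,"ty":0,"tz":0,"spin":0,"claw":1},{"tx":0,"ty":0,"tz":0,"spin":0,"claw":1}]' >/dev/null && python3 -c "
from rail import *
where()" && python3 -m pendant '[{"tx":0.152,"ty":0,"tz":0,"spin":-0.06,"claw":1},{"tx":0.152,"ty":-0.002,"tz":0,"spin":-0.3,"claw":1},{"tx":0.152,"ty":-0.004,"tz":0,"spin":-0.54,"claw":1},{"tx":0,"ty":0,"tz":0,"spin":0,"claw":1}]'>/dev/null && python3 -c "
from rail import *
where();cams.read_camera('wrist');where()"
```

```text
t 13.50 s 0.2904 lat(tool y, + right) 0.06 mm yawerr 0.15 z 0.1677 | Ftool x -0.1 y -0.2 wz -2.4 | tq x 0.02 y -0.06 Tz 0.03
t 14.00 s 0.2676 lat(tool y, + right) 0.08 mm yawerr -0.24 z 0.1677 | Ftool x 0.6 y 0.8 wz -1.4 | tq x -0.03 y -0.00 Tz 0.02
t 14.05 s 0.2684 lat(tool y, + right) 0.33 mm yawerr -0.03 z 0.1677 | Ftool x -0.3 y -0.9 wz -2.1 | tq x -0.02 y -0.01 Tz -0.00
```

```bash
python3 -m pendant '[{"tx":0.151,"ty":-0.005,"tz":0,"spin":-0.78,"claw":1},{"tx":0.151,"ty":-0.005,"tz":0,"spin":-0.98,"claw":1},{"tx":0,"ty":0,"tz":0,"spin":0,"claw":1}]' >/dev/null && python3 -c "
from rail import *
where();cams.read_camera('wrist');where()" && python3 -m pendant '[{"tx":0.151,"ty":-0.005,"tz":0,"spin":-0.99,"claw":1},{"tx":0.151,"ty":-0.005,"tz":0,"spin":-0.99,"claw":1},{"tx":0,"ty":0,"tz":0,"spin":0,"claw":1}]'>/dev/null && python3 -c "
from rail import *
where();cams.read_camera('wrist');where()"
```

```text
t 14.43 s 0.2534 lat(tool y, + right) 0.33 mm yawerr -0.04 z 0.1677 | Ftool x -0.3 y -0.7 wz -1.9 | tq x -0.04 y 0.02 Tz 0.01
t 14.47 s 0.2540 lat(tool y, + right) 0.51 mm yawerr 0.22 z 0.1677 | Ftool x 0.1 y 0.5 wz -2.5 | tq x -0.00 y -0.02 Tz 0.02
t 14.85 s 0.2386 lat(tool y, + right) 0.35 mm yawerr 0.12 z 0.1677 | Ftool x 0.8 y -0.0 wz -2.6 | tq x -0.03 y 0.04 Tz -0.03
t 14.90 s 0.2392 lat(tool y, + right) 0.50 mm yawerr 0.37 z 0.1678 | Ftool x 0.5 y -0.1 wz -1.3 | tq x -0.02 y 0.10 Tz 0.03
```

```bash
python3 -m pendant '[{"tx":0.151,"ty":-0.005,"tz":0,"spin":-0.97,"claw":1},{"tx":0.151,"ty":-0.005,"tz":0,"spin":-0.97,"claw":1},{"tx":0,"ty":0,"tz":0,"spin":0,"claw":1}]' >/dev/null && python3 -c "
from rail import *
where();cams.read_camera('wrist');where()" && python3 -m pendant '[{"tx":0.151,"ty":-0.005,"tz":0,"spin":-0.98,"claw":1},{"tx":0,"ty":0,"tz":0,"spin":0,"claw":1}]'>/dev/null && python3 -c "
from rail import *
where();cams.read_camera('wrist');where()"
```

```text
t 15.28 s 0.2236 lat(tool y, + right) 0.33 mm yawerr 0.04 z 0.1678 | Ftool x -0.2 y -0.1 wz -1.9 | tq x -0.03 y -0.01 Tz 0.00
t 15.32 s 0.2242 lat(tool y, + right) 0.44 mm yawerr 0.30 z 0.1677 | Ftool x -0.6 y 0.5 wz -1.0 | tq x -0.05 y -0.02 Tz -0.03
t 15.57 s 0.2160 lat(tool y, + right) 0.37 mm yawerr -0.02 z 0.1678 | Ftool x 0.4 y -0.3 wz -2.1 | tq x -0.08 y 0.02 Tz -0.01
t 15.62 s 0.2166 lat(tool y, + right) 0.47 mm yawerr 0.26 z 0.1678 | Ftool x -1.3 y 0.6 wz -2.2 | tq x -0.06 y -0.03 Tz 0.02
```

```bash
python3 -m pendant '[{"tx":0.151,"ty":-0.005,"tz":0,"spin":-0.98,"claw":1},{"tx":0.151,"ty":-0.005,"tz":0,"spin":-0.98,"claw":1},{"tx":0,"ty":0,"tz":0,"spin":0,"claw":1}]' >/dev/null && python3 -c "
from rail import *
where();cams.read_camera('wrist');where()" && python3 -m pendant '[{"tx":0.151,"ty":-0.005,"tz":0,"spin":-0.99,"claw":1},{"tx":0.151,"ty":-0.005,"tz":0,"spin":-0.99,"claw":1},{"tx":0,"ty":0,"tz":0,"spin":0,"claw":1}]'>/dev/null && python3 -c "
from rail import *
where();cams.read_camera('wrist');where()"
```

```text
t 16.00 s 0.2008 lat(tool y, + right) 0.32 mm yawerr -0.08 z 0.1678 | Ftool x -0.8 y -0.0 wz -1.9 | tq x -0.02 y -0.02 Tz 0.05
t 16.05 s 0.2014 lat(tool y, + right) 0.38 mm yawerr 0.18 z 0.1678 | Ftool x -0.1 y -0.4 wz -1.8 | tq x 0.01 y -0.07 Tz 0.01
t 16.43 s 0.1858 lat(tool y, + right) 0.35 mm yawerr 0.01 z 0.1678 | Ftool x 0.2 y 0.1 wz -2.3 | tq x -0.07 y 0.03 Tz -0.01
t 16.48 s 0.1864 lat(tool y, + right) 0.37 mm yawerr 0.27 z 0.1678 | Ftool x 0.6 y 0.3 wz -2.8 | tq x -0.09 y -0.00 Tz 0.01
```

```bash
python3 -m pendant '[{"tx":0.151,"ty":-0.005,"tz":0,"spin":-0.98,"claw":1},{"tx":0.151,"ty":-0.005,"tz":0,"spin":-0.98,"claw":1},{"tx":0,"ty":0,"tz":0,"spin":0,"claw":1}]' >/dev/null && python3 -c "
from rail import *
where();cams.read_camera('wrist');where()" && python3 -m pendant '[{"tx":0.151,"ty":-0.005,"tz":0,"spin":-0.98,"claw":1},{"tx":0.151,"ty":-0.005,"tz":0,"spin":-0.98,"claw":1},{"tx":0,"ty":0,"tz":0,"spin":0,"claw":1}]'>/dev/null && python3 -c "
from rail import *
where();cams.read_camera('wrist');where();plan(.1565,.1565-.0076*8,8)"
```

```text
t 16.85 s 0.1708 lat(tool y, + right) 0.30 mm yawerr 0.03 z 0.1678 | Ftool x 0.8 y -0.0 wz -1.7 | tq x -0.00 y -0.06 Tz -0.02
t 16.90 s 0.1714 lat(tool y, + right) 0.30 mm yawerr 0.29 z 0.1677 | Ftool x 0.2 y -0.6 wz -1.8 | tq x -0.05 y 0.03 Tz -0.04
t 17.27 s 0.1556 lat(tool y, + right) 0.29 mm yawerr -0.05 z 0.1678 | Ftool x 0.7 y 0.2 wz -1.7 | tq x -0.04 y -0.07 Tz -0.00
t 17.32 s 0.1562 lat(tool y, + right) 0.30 mm yawerr 0.21 z 0.1678 | Ftool x 1.0 y -0.2 wz -1.8 | tq x -0.12 y -0.04 Tz 0.00
->0.1489 tx 0.151 ty -0.005 spin -0.990
->0.1413 tx 0.151 ty -0.005 spin -0.953
->0.1337 tx 0.151 ty -0.003 spin -0.734
->0.1261 tx 0.152 ty -0.002 spin -0.491
->0.1185 tx 0.152 ty -0.001 spin -0.249
->0.1109 tx 0.152 ty -0.000 spin -0.034
->0.1033 tx 0.152 ty -0.000 spin -0.000
->0.0957 tx 0.152 ty 0.000 spin -0.000
```

```bash
python3 -m pendant '[{"tx":0.151,"ty":-0.005,"tz":0,"spin":-0.98,"claw":1},{"tx":0.151,"ty":-0.005,"tz":0,"spin":-0.94,"claw":1},{"tx":0,"ty":0,"tz":0,"spin":0,"claw":1}]' >/dev/null && python3 -c "
from rail import *
where();cams.read_camera('wrist');where()" && python3 -m pendant '[{"tx":0.151,"ty":-0.003,"tz":0,"spin":-0.73,"claw":1},{"tx":0.152,"ty":-0.002,"tz":0,"spin":-0.49,"claw":1},{"tx":0,"ty":0,"tz":0,"spin":0,"claw":1}]'>/dev/null && python3 -c "
from rail import *
where();cams.read_camera('wrist');where()"
```

```text
t 17.70 s 0.1406 lat(tool y, + right) 0.35 mm yawerr 0.02 z 0.1678 | Ftool x -0.4 y -0.5 wz -1.2 | tq x -0.07 y -0.06 Tz 0.04
t 17.75 s 0.1412 lat(tool y, + right) 0.28 mm yawerr 0.24 z 0.1678 | Ftool x -0.4 y 0.4 wz -1.3 | tq x -0.05 y -0.05 Tz -0.02
t 18.12 s 0.1250 lat(tool y, + right) 0.33 mm yawerr 0.19 z 0.1677 | Ftool x -0.3 y -0.3 wz -3.3 | tq x -0.11 y -0.05 Tz 0.01
t 18.18 s 0.1254 lat(tool y, + right) 0.22 mm yawerr 0.23 z 0.1677 | Ftool x -0.8 y 0.6 wz -2.5 | tq x -0.05 y -0.09 Tz -0.04
```

Still free. On to the straight section, in smaller steps and feeling for the latch.

```bash
python3 -m pendant '[{"tx":0.1,"ty":-0.001,"tz":0,"spin":-0.14,"claw":1},{"tx":0.1,"ty":-0.001,"tz":0,"spin":-0.05,"claw":1},{"tx":0,"ty":0,"tz":0,"spin":0,"claw":1}]' >/dev/null && python3 -c "
from rail import *
where();cams.read_camera('wrist');where()" && python3 -m pendant '[{"tx":0.1,"ty":0,"tz":0,"spin":0,"claw":1},{"tx":0,"ty":0,"tz":0,"spin":0,"claw":1}]'>/dev/null && python3 -c "
from rail import *
for _ in range(3):where();cams.read_camera('wrist')"  && python3 -m pendant '[{"tx":0.1,"ty":0,"tz":0,"spin":0,"claw":1},{"tx":0,"ty":0,"tz":0,"spin":0,"claw":1}]'>/dev/null && python3 -c "
from rail import *
for _ in range(3):where();cams.read_camera('wrist')"
```

```text
t 18.55 s 0.1140 lat(tool y, + right) 0.41 mm yawerr 0.11 z 0.1677 | Ftool x 0.8 y -0.1 wz -3.3 | tq x -0.07 y 0.06 Tz 0.01
t 18.60 s 0.1142 lat(tool y, + right) 0.39 mm yawerr 0.10 z 0.1677 | Ftool x 0.2 y -0.1 wz -2.6 | tq x -0.10 y 0.06 Tz -0.04
t 18.85 s 0.1092 lat(tool y, + right) 0.45 mm yawerr 0.11 z 0.1678 | Ftool x -0.3 y -0.2 wz -2.8 | tq x -0.12 y 0.02 Tz 0.08
t 18.90 s 0.1096 lat(tool y, + right) 0.39 mm yawerr 0.09 z 0.1678 | Ftool x 0.1 y 0.4 wz -3.3 | tq x -0.16 y 0.05 Tz -0.01
t 18.95 s 0.1098 lat(tool y, + right) 0.36 mm yawerr 0.08 z 0.1678 | Ftool x -0.5 y 0.1 wz -3.2 | tq x -0.10 y 0.05 Tz -0.01
t 19.25 s 0.1046 lat(tool y, + right) 0.39 mm yawerr 0.09 z 0.1678 | Ftool x 1.1 y 0.3 wz -2.8 | tq x -0.10 y 0.08 Tz 0.02
t 19.30 s 0.1048 lat(tool y, + right) 0.38 mm yawerr 0.08 z 0.1678 | Ftool x 0.7 y -0.2 wz -2.9 | tq x -0.09 y 0.02 Tz -0.01
t 19.35 s 0.1050 lat(tool y, + right) 0.32 mm yawerr 0.08 z 0.1678 | Ftool x -0.2 y -0.2 wz -3.7 | tq x -0.06 y 0.07 Tz 0.01
```

```bash
cat >> rail.py <<'E'
def feel(n=5):
    F=[];S=[]
    for _ in range(n):
        cams.read_camera("wrist");o=env.get_obs();a=np.radians(o["tool_rot"][2]);f=o["force"]
        F.append([f[0]*np.cos(a)+f[1]*np.sin(a),f[0]*np.sin(a)-f[1]*np.cos(a),f[2]]);q=rot(-PHI)@(o["tool_pos"][:2]-O);S.append(q)
    print("F xyz",np.mean(F,0).round(2),"rail x,y mm",(np.mean(S,0)*1000).round(2),"grip",o["grip_width"],"t",o["time_s"])
E
python3 -m pendant '[{"tx":0.07,"ty":0,"tz":0,"spin":0,"claw":1},{"tx":0,"ty":0,"tz":0,"spin":0,"claw":1}]'>/dev/null && python3 -c "
from rail import *
feel()"  && python3 -m pendant '[{"tx":0.07,"ty":0,"tz":0,"spin":0,"claw":1},{"tx":0,"ty":0,"tz":0,"spin":0,"claw":1}]'>/dev/null && python3 -c "
from rail import *
feel()"
```

```text
F xyz [ 0.07 -0.05 -3.08] rail x,y mm [101.51   0.29] grip 0.029835047878169946 t 19.9
F xyz [ 0.05 -0.08 -3.17] rail x,y mm [98.   0.3] grip 0.02952454186898377 t 20.4
```

```bash
python3 -m pendant '[{"tx":0.05,"ty":0,"tz":0,"spin":0,"claw":1},{"tx":0,"ty":0,"tz":0,"spin":0,"claw":1}]'>/dev/null && python3 -c "
from rail import *
feel()"  && python3 -m pendant '[{"tx":0.05,"ty":0,"tz":0,"spin":0,"claw":1},{"tx":0,"ty":0,"tz":0,"spin":0,"claw":1}]'>/dev/null && python3 -c "
from rail import *
feel()"
```

```text
F xyz [ 0.16  0.08 -3.06] rail x,y mm [95.55  0.26] grip 0.029772074378742294 t 20.9
F xyz [ 0.38 -0.02 -3.4 ] rail x,y mm [93.02  0.26] grip 0.029597954941208676 t 21.4
```

```bash
python3 -m pendant '[{"tx":0.05,"ty":0,"tz":0,"spin":0,"claw":1},{"tx":0,"ty":0,"tz":0,"spin":0,"claw":1}]'>/dev/null && python3 -c "
from rail import *
feel(4)"
```

```text
F xyz [ 0.56 -0.17 -3.17] rail x,y mm [90.53  0.26] grip 0.02994293740261783 t 21.85
```

```bash
python3 -m pendant '[{"tx":0.04,"ty":0,"tz":0,"spin":0,"claw":1},{"tx":0,"ty":0,"tz":0,"spin":0,"claw":1}]'>/dev/null && python3 -c "
from rail import *
feel(4)"  && python3 -m pendant '[{"tx":0.04,"ty":0,"tz":0,"spin":0,"claw":1},{"tx":0,"ty":0,"tz":0,"spin":0,"claw":1}]'>/dev/null && python3 -c "
from rail import *
feel(4)"
```

```text
F xyz [ 0.22  0.17 -2.96] rail x,y mm [88.6   0.24] grip 0.029320110634926684 t 22.3
F xyz [-1.8   0.2  -3.69] rail x,y mm [87.35  0.14] grip 0.030135216245601566 t 22.75
```

```bash
python3 -m pendant '[{"tx":0.04,"ty":0,"tz":0,"spin":0,"claw":1},{"tx":0,"ty":0,"tz":0,"spin":0,"claw":1}]'>/dev/null && python3 -c "
from rail import *
feel(4)"
```

```text
F xyz [-3.66  0.85 -3.59] rail x,y mm [85.33  0.13] grip 0.02938057585000148 t 23.2
```

```bash
python3 -m pendant '[{"tx":0.03,"ty":0,"tz":0,"spin":0,"claw":1},{"tx":0,"ty":0,"tz":0,"spin":0,"claw":1}]'>/dev/null && python3 -c "
from rail import *
feel(4)"  && python3 -m pendant '[{"tx":0.014,"ty":0,"tz":0,"spin":0,"claw":1},{"tx":0,"ty":0,"tz":0,"spin":0,"claw":1}]'>/dev/null && python3 -c "
from rail import *
feel(5)"
```

```text
F xyz [-4.94  0.11 -3.27] rail x,y mm [84.08  0.14] grip 0.02955281298980004 t 23.65
F xyz [-5.68 -0.02 -2.99] rail x,y mm [83.65  0.13] grip 0.02983586872357938 t 24.15
```

```bash
python3 -m pendant '[{"tx":0.012,"ty":0,"tz":0,"spin":0,"claw":1},{"tx":0,"ty":0,"tz":0,"spin":0,"claw":1}]'>/dev/null && python3 -c "
from rail import *
feel(5)"  && python3 -m pendant '[{"tx":-0.036,"ty":0,"tz":0,"spin":0,"claw":1},{"tx":0,"ty":0,"tz":0,"spin":0,"claw":1}]'>/dev/null && python3 -c "
from rail import *
feel(5)" && python3 -m pendant '[{"tx":-0.024,"ty":0,"tz":0,"spin":0,"claw":1},{"tx":0,"ty":0,"tz":0,"spin":0,"claw":1}]'>/dev/null && python3 -c "
from rail import *
feel(5)"
```

```text
F xyz [-5.8   0.39 -3.51] rail x,y mm [83.29  0.12] grip 0.029608114423790403 t 24.65
F xyz [-4.89  0.01 -3.11] rail x,y mm [84.17  0.14] grip 0.029420341990699997 t 25.15
F xyz [-4.19 -0.45 -2.49] rail x,y mm [84.86  0.18] grip 0.02990429144972916 t 25.65
```

```bash
python3 -m pendant '[{"tx":-0.02,"ty":0,"tz":0,"spin":0,"claw":1},{"tx":0,"ty":0,"tz":0,"spin":0,"claw":1}]'>/dev/null && python3 -c "
from rail import *
feel(8)"  && python3 -m pendant '[{"tx":-0.02,"ty":0,"tz":0,"spin":0,"claw":1},{"tx":0,"ty":0,"tz":0,"spin":0,"claw":1}]'>/dev/null && python3 -c "
from rail import *
feel(8)"
```

```text
F xyz [-0.74 -1.39 -1.36] rail x,y mm [85.1   0.24] grip 0.029378989310472108 t 26.3
F xyz [ 4.57 -2.71 -0.06] rail x,y mm [85.32  0.32] grip 0.02965131832953602 t 26.95
```

The latch has dropped: pulling back now meets +4.6 N with no movement. Next I'll relax the arm to zero force and lower slightly so the rod takes the weight.

```bash
python3 -m pendant '[{"tx":0.022,"ty":0,"tz":0.015,"spin":0,"claw":1},{"tx":0,"ty":0,"tz":0,"spin":0,"claw":1}]'>/dev/null && python3 -c "
from rail import *
feel(6);where()"
```

```text
F xyz [ 4.19 -0.6   0.42] rail x,y mm [85.32  0.76] grip 0.029451918662493713 t 27.5
t 27.50 s 0.0854 lat(tool y, + right) 0.76 mm yawerr 0.08 z 0.1672 | Ftool x 4.2 y 0.1 wz 0.1 | tq x -0.05 y 0.96 Tz 0.04
```

```bash
python3 -m pendant '[{"tx":0.02,"ty":0,"tz":0,"spin":0,"claw":1},{"tx":0,"ty":0,"tz":0,"spin":0,"claw":1}]'>/dev/null && python3 -c "
from rail import *
feel(6);where()" && python3 -m pendant '[{"tx":0.012,"ty":0,"tz":0,"spin":0,"claw":1},{"tx":0,"ty":0,"tz":0,"spin":0,"claw":1}]'>/dev/null && python3 -c "
from rail import *
feel(6);where()"
```

```text
F xyz [1.87 1.31 0.21] rail x,y mm [85.25  0.64] grip 0.02942887534393318 t 28.05
t 28.05 s 0.0852 lat(tool y, + right) 0.61 mm yawerr 0.04 z 0.1672 | Ftool x 1.3 y 1.5 wz 0.0 | tq x -0.54 y 0.34 Tz -0.05
F xyz [-1.17  1.31 -0.24] rail x,y mm [ 8.511e+01 -3.000e-02] grip 0.029511566285197865 t 28.6
t 28.60 s 0.0850 lat(tool y, + right) -0.03 mm yawerr 0.02 z 0.1670 | Ftool x -2.4 y 1.1 wz 0.1 | tq x -0.49 y -0.33 Tz 0.05
```

```bash
python3 -m pendant '[{"tx":0,"ty":0,"tz":0,"spin":0,"claw":0.62},{"tx":0,"ty":0,"tz":0,"spin":0,"claw":0.58},{"tx":0,"ty":0,"tz":0,"spin":0,"claw":0.5},{"tx":0,"ty":0,"tz":0,"spin":0,"claw":0.4},{"tx":0,"ty":0,"tz":0,"spin":0,"claw":0.3},{"tx":0,"ty":0,"tz":0,"spin":0,"claw":0.3},{"tx":0,"ty":0,"tz":0,"spin":0,"claw":0.3}]' && python3 -c "
from rail import *
feel(3)"
```

```text
time_s: 29.48
tool_pos: [0.6111, -0.223, 0.167]
tool_rot: [-180.0, 0.0, 99.9]
force: [-0.6, -0.6, 0.1]
grip_width: 0.0601
grasp_force: 0.0
F xyz [-0.27 -0.24 -0.03] rail x,y mm [84.26  0.23] grip 0.0609654569639158 t 29.625
```

```bash
python3 -m pendant '[{"tx":0,"ty":0,"tz":-0.1,"spin":0,"claw":0.3},{"tx":0,"ty":0,"tz":-0.3,"spin":0,"claw":0.3},{"tx":0,"ty":0,"tz":-0.6,"spin":0,"claw":0.3},{"tx":0,"ty":0,"tz":-0.8,"spin":0,"claw":0.3},{"tx":0,"ty":0,"tz":-0.8,"spin":0,"claw":0.3},{"tx":-0.5,"ty":-0.5,"tz":-0.4,"spin":0,"claw":0.3},{"tx":-0.5,"ty":-0.5,"tz":0,"spin":0,"claw":0.3},{"tx":0,"ty":0,"tz":0,"spin":0,"claw":0.3},{"tx":0,"ty":0,"tz":0,"spin":0,"claw":0.3},{"tx":0,"ty":0,"tz":0,"spin":0,"claw":0.3}]' && python3 - <<'E'
from h import *
s=cams.read_camera("scene");w=cams.read_camera("wrist");t=cams.read_camera("top")
for _ in range(8):cams.read_camera("top")
w2=cams.read_camera("wrist");print("wrist diff",np.abs(w.astype(int)-w2).mean())
a=crop(s,235,130,100,100,3);b=crop(t,240,170,133,100,3)
W=cv2.resize(w[:,:,::-1],(400,300));x=np.zeros((300,800-400-0,3),np.uint8)
top=np.hstack([a,b]);top=cv2.copyMakeBorder(top,0,0,0,800-top.shape[1],cv2.BORDER_CONSTANT)
cv2.imwrite("pics/fin.png",np.vstack([top,np.hstack([W,cv2.resize(w2[:,:,::-1],(400,300))])]))
E
```

```text
time_s: 30.88
tool_pos: [0.5711, -0.2792, 0.3173]
tool_rot: [180.0, -0.0, 100.0]
force: [0.8, -0.2, 0.5]
grip_width: 0.061
grasp_force: 0.0
wrist diff 6.2257537841796875
```

View pics/fin.png

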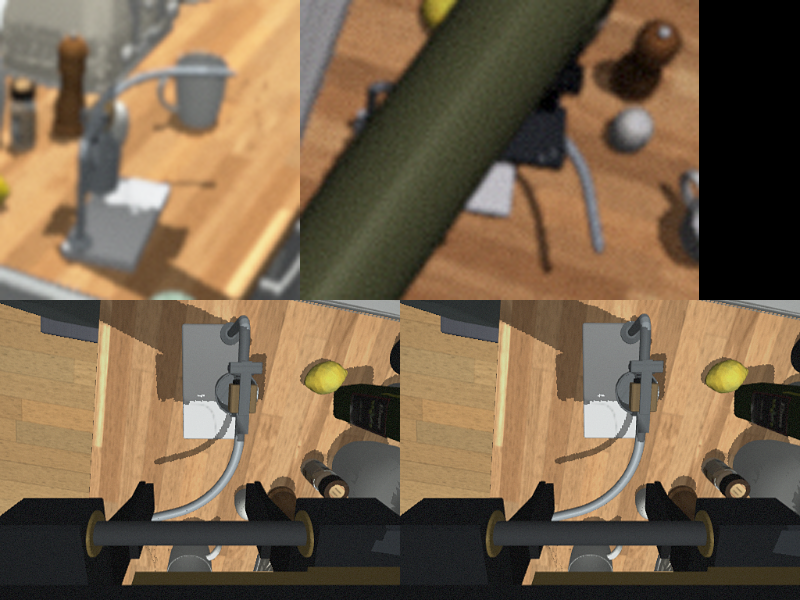

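The cup hangs on the rail, with its sleeve against the collar under the latch at wrist-view (242,398). It is unchanged between two frames 0.45 s apart, and the bystanders in view look unmoved. I'll let it settle briefly, then hand in.

```bash
python3 -m pendant '[{"tx":0,"ty":0,"tz":0,"spin":0,"claw":0.3},{"tx":0,"ty":0,"tz":0,"spin":0,"claw":0.3},{"tx":0,"ty":0,"tz":0,"spin":0,"claw":0.3},{"tx":0,"ty":0,"tz":0,"spin":0,"claw":0.3},{"tx":0,"ty":0,"tz":0,"spin":0,"claw":0.3},{"tx":0,"ty":0,"tz":0,"spin":0,"claw":0.3},{"tx":0,"ty":0,"tz":0,"spin":0,"claw":0.3},{"tx":0,"ty":0,"tz":0,"spin":0,"claw":0.3}]' >/dev/null && python3 -c "
from cell import env
print(env.sign_off())"
```

```text
the job is handed in; nothing more can be done
None
```

The cup hangs upright and still on the rail, locked behind the latch (a pull back met about 4.6 N and did not move it); the gripper is clear, I saw no bystander moved, and the job was handed in at about 32 s.

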